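# Feel the stripper gap of a bench punch with a tapered feeler blade

## Task

The bench punch for the panel walls has a new punch and die. Pull its lever all the way down to its stop and let it come back up, so the punch finds the die; then pick up the tapered feeler blade by its handle, lay it flat on the ledge of the die plate that faces the robot and slide it straight in under the stripper plate until it drags snugly between the two plates, without forcing the stripper plate up. Finish still holding the blade at that depth, so the plate's lock screws can be tightened on it, and leave the other things on the table where they are.

Things in the scene. Friction and masses are not known exactly. Their poses are not given: they have to be found in the camera images.
- press: Grey bench punch, fixed. Origin on the table below the punch axis, z up; x points the way the blade goes in (from its -x side, facing the robot), y out of the throat, along the lever. In mm: base x -60 to 60, y -150 to 80, z to 18; column x -30 to 30, y -133 to -78; head over the plates x -30 to 30, y -85 to 25, z 135 to 197; clevis on it to z 238; two 10 mm pillars at x -20 and 20, y -45.
- lever (a joint): Swing of the press's hand lever, rad: 0 = up at rest (24 degrees above level), grows as the knob goes down, 0.75 = at its stop (19 degrees below level). A spring brings it back up: about 6 N at the knob to start it, about 12 N at the stop. It drives the punch down 13.5 mm.
- lever_knob (a point): Centre of the lever's black ball knob, 32 mm diameter, on the end of a 13 mm round bar. It swings in the press's y-z plane, 225 mm from the lever pivot, between about 310 mm (up) and 145 mm (down) above the table.
- lever_pivot (a point): The lever's pivot axis (along the press's x), at x 0, y -15, z 218 mm of the press.
- die: Lower plate: flat steel die plate fixed in the press; its frame is the press's frame. It covers x -65 to 35, y -55 to 35 mm; its flat top is 75 mm above the table. It sticks out 35 mm in front of the stripper's edge, a ledge to lay the blade on. A 16 mm die hole lies on the punch axis.
- stripper: Upper steel plate, 10 mm thick, parallel to the die plate; axes as the press. Origin: middle of the front edge of its flat underside, at x -30, y 0 mm of the press; it runs x 0 to 65, y -55 to 35 mm, with a bevel rising 3 mm over 5 mm in front. Gap to the die plate 3 to 5.5 mm, different each time (origin height less 75 mm). Lock screws half tight: pushed up by about 30 N it slips.
- gauge: Tapered feeler blade, 200 mm, ~110 g, loose, flat on the table. Origin under the middle of its black handle (90 along x, 16 wide along y, 20 high); x to the tip, z up. Steel blade 24 wide, underside flat, flush with the handle's; 1.5 thick at the tip (x 155), 1 mm thicker every 16 mm up to 7.4 at x 60. It touches both plates when the tip is 16 x (gap - 1.5) past the stripper's edge: 24 to 64 mm.
- gauge_tip (a point): Middle of the blade's tip, on its underside, 155 mm along x from the gauge's origin.
- cutters: Side cutters, 180 mm long, lying loose on the table. To be left alone.
- gland: Black cable gland, 34 mm across, 42 mm high, standing loose on the table. To be left alone.
- cleaver: Fibre cleaver, black box with metal lid, 70 x 60 x 47 mm, loose on the table. To be left alone.
Mind the look-alikes: they are no part of the job. There is more than one size of the gauge; the job needs the middle-sized.

How it is judged (in metres and radians):
On the way, in this order (a step that is already met when the one before it is completed fails the run):
1. the lever is down at its stop (value of joint lever above 0.7 rad), for 0.1 s.
2. the lever is back up at rest (value of joint lever below 0.05 rad), for 0.2 s.
3. the blade is in the fingers, its tip under the stripper plate (contact force between the fingers and gauge above 1 N and x of gauge_tip in the frame of stripper above 0.004 m and z of gauge_tip in the frame of stripper below 0 m and z of gauge_tip in the frame of die above 0.072 m and y of gauge_tip in the frame of stripper between -0.05 and 0.035 m), for 0.1 s.
At the end, for the whole second after the job is handed in: Fingers grip the blade; it presses on both plates (over 1 N each, under 25 N up), tip 18 to 90 mm past the stripper edge, flat within 0.05 rad, in line within 0.15 rad, within 25 mm of the middle, at rest; stripper within 1 mm of its start; lever up (under 0.05 rad) (contact force between the fingers and gauge above 2 N and contact force between gauge and stripper between 1 and 25 N and contact force between gauge and die above 1 N and x of gauge_tip in the frame of stripper between 0.018 and 0.09 m and y of gauge_tip in the frame of stripper between -0.03 and 0.025 m and z of gauge_tip in the frame of stripper below 0 m and z of gauge_tip in the frame of die above 0.072 m and angle between the x axis of gauge and the x axis of press, either way round below 0.15 rad and angle between gauge's own z axis and vertical below 0.05 rad and distance of stripper from where it was at the start of the episode below 0.001 m and linear speed of gauge below 0.01 m/s and value of joint lever below 0.05 rad); the arm keeps its last pose, push and grip.
It fails at once if the stripper plate is forced more than 2 mm from where it stood (distance of stripper from where it was at the start of the episode above 0.002 m).
It fails at once if the cutters is disturbed by more than 30 mm (distance of cutters from where it was at the start of the episode above 0.03 m).
It fails at once if the gland is disturbed by more than 30 mm (distance of gland from where it was at the start of the episode above 0.03 m).
It fails at once if the cleaver is disturbed by more than 30 mm (distance of cleaver from where it was at the start of the episode above 0.03 m).
It also fails if it takes over 72 s, if anything falls off the work surface, if the arm or the gripper's body presses on something with over 40 N, if the wrist force passes 120 N, or if a joint passes its speed limit or range.

## Robot

A 6-joint arm with a two-finger parallel gripper is mounted at the origin on the work surface. World frame = base frame: x ahead of the robot, y to its left, z up, the work surface at z = 0. Lengths are in mm, angles in rad, forces in N, time in s.
With the tool pointing down it reaches from about 350 to 775 mm from the base axis. Payload 7.3 kg.
Tool frame: the origin (TCP) lies midway between the tips of the shut fingers; the grasp point (between the pads) lies 19 mm behind it; z points along the fingers, y is the line along which they close (so a half turn about z gives the same grasp; the last joint's range is limited). The gripper opens to 92 mm and grips with 3 to 60 N. Pads are 19 mm wide; open, the fingers measure 130 mm over their backs; the gripper's body (75 mm by 190 mm) begins 47 mm behind the grasp point.
Start: joints at [0.974, 0.342, 1.524, -0, 1.275, -0.146], TCP at [228.724, 472.578, 226.741] pointing down, gripper open.
Joint ranges: [-2.53, 2.53], [-0.77, 2.02], [0.04, 2.7], [-1, 4.14], [0.28, 2.66], [-3.11, 3.11]. Speed limits (rad/s): [2.57, 2.57, 3.14, 3.14, 3.14, 3.14].

## Interface

Orientations are given as [roll, pitch, yaw] about the fixed x, y, z axes, in that order (R = Rz(yaw) Ry(pitch) Rx(roll)).
In Python, from plant import bot gives the robot as it stands.
- The arm moves only by the tool jog_arm, never from a script. Its arguments are lists of equal length, an entry for each row: "dp": the shift along the tool's x, y, z in m, a list of three; "twist": the turn about the tool's z in degrees. A call has 1 to 10 rows; each row shifts and turns the commanded pose from where the row before left it, along the tool's axes as they then stand; what a row does not reach is not made up. A row lasts 1/8 s, in which the tool goes at most 62.5 mm and 10.7 degrees, less where a joint would pass 70% of its speed; a pose out of reach is approached as far as the arm can. A call is refused whole if a number of a shift passes 0.0625 or a number of a turn 10.7, either way. A call with a gripper value outside its range is refused whole. "jaw" is the finger opening in m, from 0 to 0.0918, set as the call begins (left out, the last holds). The fingers move at their own pace and stop on an object; the grip force is fixed at half the most. Time passes only in rows, so rows that do not move let the fingers close. It gives the time, the measured TCP pose, the force, the opening and the grip force at its end, in the units of the state.
- bot.get_obs(): the state, without advancing time (a new reading comes with each control period).
- bot.capture(name): name is "scene" or "top" or "wrist"; returns the picture (420x560x3 uint8, blue, green, red); there is no depth.
- bot.camera_params(name): a dict with "fx", "fy", "cx", "cy" (pixels), "R" (3x3) and "t" (3): a world point X has camera coordinates R X + t. Camera axes: x right, y down, z forward; pixel columns grow to the right and rows downward; lengths in mm; the calibration is good to about 2 mm. A picture is of the moment at which its call begins: read the wrist's pose just before it. camera_params takes no time and is no camera call; for the wrist camera it gives the pose at the moment of the call.
- bot.close_job(): hands the job in; it is judged then, once.
Trained networks look in the newest picture that a camera, given by its name, has taken for a name from the list of things; names that differ only in an ending like _2 or _b are one class to them, and where a whole thing is asked for, a point or a joint stands for the part that bears it (a point fixed in the world has none). Each returns a list of dicts, best first, with "confidence" (0 to 1); they miss things now and then, are a little off and sometimes report something else, mostly with a low value. They report only what shows in the picture. A call takes as long as a camera call. They do not tell look-alikes from the thing itself.
- bot.find_in(camera, label): "bbox" ([centre column, centre row, width, height] in pixels, round what is visible of it).
- bot.masks_of(camera, label): "pixels" (420x560 bool, what is visible of it) and "bbox" ([centre column, centre row, width, height] in pixels, round what is visible of it).
The state is a dict: "time": time; "joint_positions": joint angles; "dq": joint speeds; "tau": joint torques, N m; "tool_pos": TCP position; "tcp_rot": TCP orientation; "contact_force": force on the tool from outside, world axes, zero at the start; "moment": the same for the moment, N m; "grip_width": finger opening in mm; "finger_force": force on a finger pad.
Only numpy, scipy, OpenCV 4.12 (cv2) and the standard library are available. Lean on these libraries where they do the work, as an engineer would, in place of code of your own. Each camera call takes 0.05 s, during which the arm holds its last target. There are 200 camera calls.

## Working session

There is one attempt and no reset: what is moved stays moved. The work goes in short steps, Python scripts to look and compute and a tool call to move; the robot and the scene stay as the last step left them, time stands still between calls to the robot, and variables do not carry over. Pictures are saved under pics/ and viewed, at most 10 in all, crops included, and the job is handed in when it is done.

Besides the shell and the picture viewer there is one more tool, called as name(argument=value, ...) on one line, values as JSON. jog_arm: Moves the arm, as the interface text tells. Its arguments: {"type":"object","properties":{"dp":{"type":"array"},"twist":{"type":"array"},"jaw":{"type":"number"}},"required":["dp","twist"]}

```bash
mkdir -p pics
cat > h.py <<'E'
from plant import bot
import numpy as np, cv2
def cam(n):
    p=bot.camera_params(n); return p,np.array(p["R"]),np.array(p["t"])
def proj(n,X,c=None):
    p,R,t=c or cam(n); q=R@np.asarray(X,float)+t
    return np.array([p["fx"]*q[0]/q[2]+p["cx"],p["fy"]*q[1]/q[2]+p["cy"]])
def onplane(n,uv,z,c=None):
    p,R,t=c or cam(n); d=R.T@np.array([(uv[0]-p["cx"])/p["fx"],(uv[1]-p["cy"])/p["fy"],1]); o=-R.T@t
    return o+d*(z-o[2])/d[2]
E
python3 - <<'E'
from h import *
for n in ("scene","top"):
    im=bot.capture(n); cv2.imwrite(f"pics/{n}0.png",im)
    p,R,t=cam(n); print(n,(-R.T@t).round(),p["fx"])
    for l in ("gauge","lever_knob","press","stripper","die","cutters","gland","cleaver"):
        print(l,[(round(d["confidence"],2),np.round(d["bbox"]).tolist()) for d in bot.find_in(n,l)][:5])
E
```

```text
scene [1626. -269.  939.] 521.2600961995574
gauge [(0.94, [378.0, 278.0, 33.0, 46.0]), (0.88, [366.0, 332.0, 26.0, 47.0]), (0.74, [330.0, 233.0, 61.0, 42.0]), (0.53, [316.0, 270.0, 17.0, 16.0])]
lever_knob [(0.93, [280.0, 238.0, 96.0, 62.0])]
press [(0.95, [258.0, 287.0, 141.0, 164.0]), (0.47, [376.0, 280.0, 36.0, 42.0])]
stripper [(0.91, [246.0, 313.0, 43.0, 29.0]), (0.29, [245.0, 324.0, 48.0, 20.0])]
die [(0.7, [244.0, 324.0, 47.0, 22.0])]
cutters [(0.7, [376.0, 279.0, 32.0, 46.0]), (0.64, [256.0, 287.0, 145.0, 165.0]), (0.6, [171.0, 287.0, 30.0, 42.0])]
gland [(0.66, [315.0, 269.0, 18.0, 14.0])]
cleaver [(0.85, [448.0, 294.0, 29.0, 24.0])]
top [ 191.    4. 1900.] 504.4984661159177
gauge [(0.78, [206.0, 194.0, 39.0, 35.0]), (0.78, [217.0, 263.0, 66.0, 42.0]), (0.71, [236.0, 144.0, 3.0, 36.0])]
lever_knob [(0.59, [289.0, 147.0, 70.0, 16.0])]
press [(0.84, [304.0, 157.0, 93.0, 45.0]), (0.59, [315.0, 167.0, 27.0, 12.0])]
stripper [(0.73, [316.0, 159.0, 26.0, 17.0])]
die [(0.77, [316.0, 166.0, 28.0, 14.0])]
cutters [(0.67, [355.0, 222.0, 21.0, 51.0]), (0.49, [303.0, 156.0, 98.0, 48.0]), (0.24, [290.0, 149.0, 65.0, 14.0])]
gland []
cleaver [(0.88, [164.0, 163.0, 24.0, 23.0]), (0.16, [316.0, 167.0, 30.0, 16.0])]
```

View pics/top0.png

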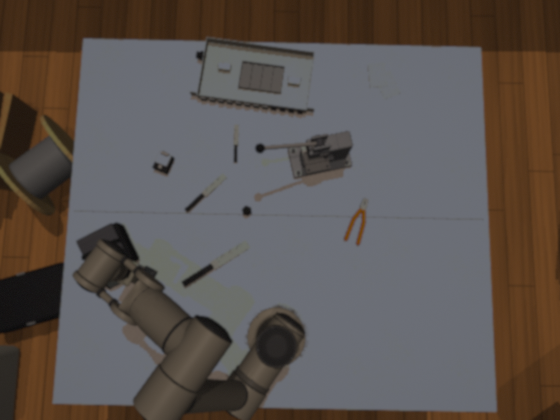

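View pics/scene0.png

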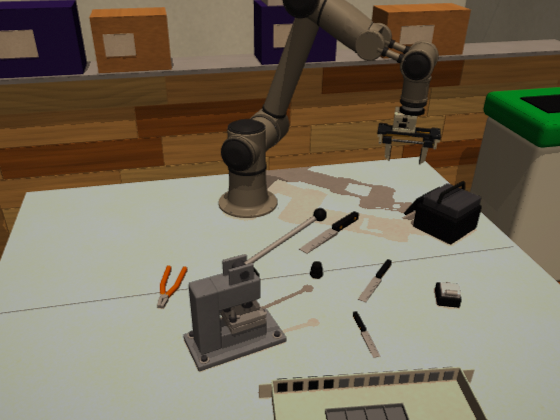

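The top view shows three feeler blades: large at (217,263), middle at (206,194) and small at (236,144). They measure about 295, 197 and 136 mm, so (206,194) is the choice. The knob is at (260,148) top and (320,214) scene, and the press at (320,157), with its lever towards +y. The gland is at (247,211) and the cleaver at (164,162).

```bash
cat >> h.py <<'E'
def tri(obs):
    A=[];b=[]
    for n,uv,c in obs:
        p,R,t=c or cam(n); x=(uv[0]-p["cx"])/p["fx"];y=(uv[1]-p["cy"])/p["fy"]
        A+= [R[0]-x*R[2],R[1]-y*R[2]]; b+=[x*t[2]-t[0],y*t[2]-t[1]]
    A=np.array(A);b=np.array(b); X=np.linalg.lstsq(A,b,rcond=None)[0]; return X,np.abs(A@X-b).max()
E
python3 - <<'E'
from h import *
print(bot.get_obs())
s=cv2.imread("pics/scene0.png");t=cv2.imread("pics/top0.png")
a=cv2.resize(s[225:365,175:295],(480,560),interpolation=cv2.INTER_CUBIC)   # x4
b=cv2.resize(t[125:205,280:360],(320,320),interpolation=cv2.INTER_CUBIC)  #x4
c=cv2.resize(t[170:220,180:260],(320,200),interpolation=cv2.INTER_CUBIC)  #x4
o=np.zeros((560,800,3),np.uint8);o[:,:480]=a;o[:320,480:]=b;o[330:530,480:]=c
cv2.imwrite("pics/crop1.png",np.clip(o*1.5,0,255).astype(np.uint8))
print(tri([("scene",(320,214.5),None),("top",(260.3,148),None)]))
for n in("top","scene"):
    for d in bot.masks_of(n,"gauge")[:4]:
        ys,xs=np.nonzero(d["pixels"]); c=cam(n)
        P=np.array([onplane(n,(x,y),5,c)[:2] for x,y in zip(xs,ys)]); m=P.mean(0); w,V=np.linalg.eigh(np.cov((P-m).T)); v=V[:,1]
        q=(P-m)@v; print(n,d["confidence"],m.round(),np.degrees(np.arctan2(v[1],v[0])).round(1),"len",np.ptp(q).round(), (m+v*q.max()).round(),(m+v*q.min()).round())
E
```

```text
{'time': 0.9, 'joint_positions': array([ 9.73982383e-01,  3.41965590e-01,  1.52405891e+00,  8.32564736e-06,
        1.27539706e+00, -1.46034580e-01]), 'dq': array([0.00014939, 0.00057716, 0.00094165, 0.00043213, 0.00080292,
       0.00132269]), 'tau': array([ 6.20282553e-04, -4.31115067e+01, -2.44479489e+01,  7.17358687e-02,
        4.83343075e-02,  6.20690707e-05]), 'tool_pos': array([228.74161588, 472.592404  , 226.77275159]), 'tcp_rot': array([3.14142222e+00, 1.70164792e-05, 2.69081087e+00]), 'contact_force': array([-0.1569285 , -0.92580622, -0.21791759]), 'moment': array([ 0.00912982,  0.0255428 , -0.00151885]), 'finger_force': 0.0, 'grip_width': 91.55780148234517}
(array([625.49135822,  67.58725956, 309.63725418]), np.float64(1.8911166307153167))
top 0.94 [266. 224.] 123.4 len 282.0 [181. 353.] [336. 118.]
top 0.86 [530. 281.] 134.4 len 196.0 [458. 355.] [596. 215.]
top 0.46 [719. 176.] -179.3 len 140.0 [654. 175.] [794. 177.]
scene 0.92 [530. 282.] 136.7 len 225.0 [440. 367.] [604. 213.]
scene 0.83 [735. 175.] 178.9 len 164.0 [644. 176.] [808. 173.]
scene 0.57 [251. 241.] 127.0 len 322.0 [152. 373.] [346. 116.]
scene 0.44 [ 427. -299.] 162.7 len 179.0 [ 343. -273.] [ 514. -326.]
```

View pics/crop1.png

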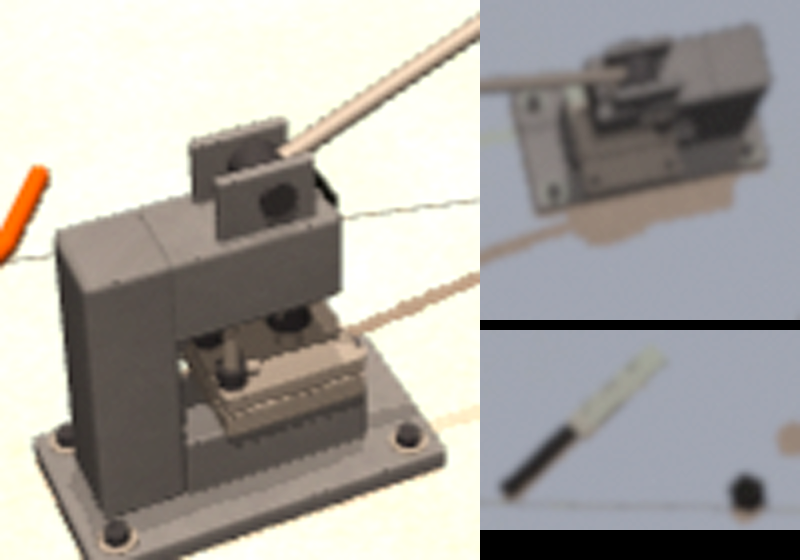

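```bash
cat > fit.py <<'E'
from h import *
from scipy.optimize import least_squares
T=lambda u,v:("top",((u-480)/4+280,v/4+125)); S=lambda u,v:("scene",(u/4+175,v/4+225))
obs=[((-60,80,18),T(537,213)),((-60,-150,18),T(764,167)),((60,80,18),T(511,90)),
 ((60,80,18),S(446,455)),((-60,-150,18),S(35,442)),((0,190.5,309.5),("top",(260.3,148))),((0,190.5,309.5),("scene",(320,214.5))),
 ((30,25,197),S(342,211)),((30,25,135),S(342,300)),((35,35,75),S(366,378)),((30,-133,197),S(90,293))]
C={n:cam(n) for n in("top","scene")}
def W(s,X):
    c,si=np.cos(s[2]),np.sin(s[2]); return [s[0]+c*X[0]-si*X[1],s[1]+si*X[0]+c*X[1],X[2]]
def res(s): return np.array([proj(o[0],W(s,X),C[o[0]])-o[1] for X,o in obs])
r=least_squares(lambda s:res(s).ravel(),[600,-120,0.1],loss="soft_l1",x_scale=[100,100,.1])
if __name__=="__main__":
    print(r.x,np.degrees(r.x[2])); print(res(r.x).round(1))
    print("knob up",W(r.x,(0,190.5,309.5)),"tip@edge",W(r.x,(-30,0,75)))
E
python3 fit.py
```

```text
[ 6.71120936e+02 -1.16852791e+02  2.41261206e-01] 13.823248887803961
[[-0.5 -1.3]
 [ 1.3 -2.5]
 [-0.9 -0.3]
 [ 0.4 -1.9]
 [-1.4 -0.9]
 [-0.7 -0.2]
 [-0.6  0.1]
 [ 0.8  0.9]
 [ 0.9 -0.5]
 [-0.4 -0.8]
 [-1.8 -0.1]]
knob up [np.float64(625.6052482670299), np.float64(68.12983583152219), 309.5] tip@edge [np.float64(641.9898137046313), np.float64(-124.0206156782803), 75]
```

```bash
cat >> h.py <<'E'
def go(X,psi_deg):
    """tool-frame shift (m) to X (mm), taken after the twist (deg) to yaw psi"""
    o=bot.get_obs(); ps=np.degrees(o["tcp_rot"][2]); tw=(ps-psi_deg+180)%360-180
    p=np.radians(psi_deg); d=(np.array(X)-o["tool_pos"])/1000; c,s=np.cos(p),np.sin(p)
    v=np.array([c*d[0]+s*d[1],s*d[0]-c*d[1],-d[2]])
    print("t",round(o["time"],2),"pos",o["tool_pos"].round(1),"yaw",ps.round(2),"F",o["contact_force"].round(1),"w",round(o["grip_width"],1),"| twist",tw.round(2),"dp",v.round(4)); return v
E
python3 -c "
from h import *
go((625.5,68,360),103.8)"
```

```text
t 1.0 pos [228.7 472.6 226.7] yaw 154.17 F [-0.1  0.2  0.4] w 91.7 | twist 50.37 dp [-0.4875  0.2888 -0.1333]
```

jog_arm(dp=[[0,0,-0.0267],[0,0,-0.0267],[0,0,-0.0267],[0,0,-0.0267],[0,0,-0.0267]], twist=[10.07,10.07,10.07,10.07,10.07])

```text
time: 1.62
tool_pos: [228.6, 472.5, 361.1]
tcp_rot: [3.142, -0.0, 1.806]
contact_force: [-0.8, -0.2, -0.4]
grip_width: 92.2
finger_force: 0.0
```

jog_arm(dp=[[-0.0488,0.0289,0],[-0.0488,0.0289,0],[-0.0488,0.0289,0],[-0.0488,0.0289,0],[-0.0488,0.0289,0],[-0.0488,0.0289,0],[-0.0488,0.0289,0],[-0.0488,0.0289,0],[-0.0488,0.0289,0],[-0.0488,0.0289,0]], twist=[0,0,0,0,0,0,0,0,0,0])

```text
time: 2.88
tool_pos: [627.0, 66.3, 360.2]
tcp_rot: [3.141, -0.0, 1.812]
contact_force: [0.3, 1.2, 0.5]
grip_width: 91.8
finger_force: 0.0
```

jog_arm(dp=[[0,0,0],[0,0,0]], twist=[0,0])

```text
time: 3.12
tool_pos: [625.7, 67.9, 359.9]
tcp_rot: [-3.141, -0.001, 1.812]
contact_force: [-0.1, -0.4, 0.2]
grip_width: 91.9
finger_force: 0.0
```

Run:
```python
from h import *
go((625.5,68,291),103.8)
c=cam("wrist"); im=bot.capture("wrist"); cv2.imwrite("pics/w1.png",im); print((-c[1].T@c[2]).round(), c[0]["fx"])
for l in("lever_knob","gauge","press"): print(l,[(round(d["confidence"],2),np.round(d["bbox"]).tolist()) for d in bot.find_in("wrist",l)][:3])
print("pred knob",proj("wrist",(625.5,68,309.6),c))
np.savez("w1.npz",R=c[1],t=c[2])
```

```text
t 3.12 pos [625.7  67.9 359.9] yaw 103.81 F [-0.1 -0.4  0.2] w 91.9 | twist 0.01 dp [ 0.0001 -0.0002  0.0689]
[608. 137. 518.] 327.5004799136925
lever_knob [(0.56, [280.0, 272.0, 50.0, 128.0])]
gauge [(0.93, [363.0, 116.0, 94.0, 34.0]), (0.83, [267.0, 39.0, 50.0, 71.0]), (0.82, [76.0, 45.0, 62.0, 90.0])]
press [(0.56, [279.0, 275.0, 81.0, 134.0])]
pred knob [281.23339724 228.15605608]
```

View pics/w1.png

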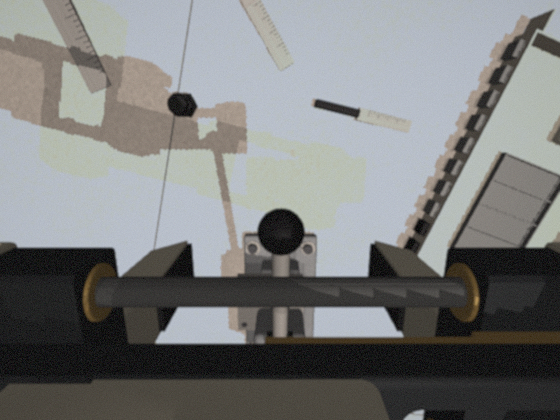

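Seen from the wrist, the knob is at (280,230), against a prediction of (281,228). The press runs straight down the column of pixels at about 280, so the fit holds. I'll push the knob down with the nearly shut fingertips.

jog_arm(dp=[[0,0,0],[0,0,0],[0,0,0],[0,0,0.0113],[0,0,0.0113],[0,0,0.0113],[0,0,0]], twist=[0,0,0,0,0,0,0], jaw=0.014)

```text
time: 4.2
tool_pos: [625.5, 67.7, 324.7]
tcp_rot: [-3.139, -0.001, 1.812]
contact_force: [0.7, -0.3, -0.4]
grip_width: 26.6
finger_force: 0.0
```

jog_arm(dp=[[0.0085,0,0.0245],[0.0061,0,0.0227],[0.0037,0,0.0233],[0.0012,0,0.0235],[-0.0012,0,0.0235],[-0.0037,0,0.0233],[-0.0061,0,0.0227],[-0.0026,0,0.0055],[0,0,0],[0,0,0]], twist=[0,0,0,0,0,0,0,0,0,0])

```text
time: 5.45
tool_pos: [624.1, 76.1, 159.3]
tcp_rot: [3.14, -0.004, 1.813]
contact_force: [-6.5, 9.0, 9.1]
grip_width: 14.1
finger_force: 5.9
```

Run:
```python
from h import *
go((625.5,68,359.9),103.8)
im=bot.capture("scene"); cv2.imwrite("pics/s2.png",cv2.resize(im[180:340,160:340],(540,480),interpolation=cv2.INTER_CUBIC))
```

```text
t 5.45 pos [624.1  76.1 159.3] yaw 103.86 F [-6.5  9.   9.1] w 14.1 | twist 0.06 dp [-0.0082 -0.0005 -0.2006]
```

View pics/s2.png

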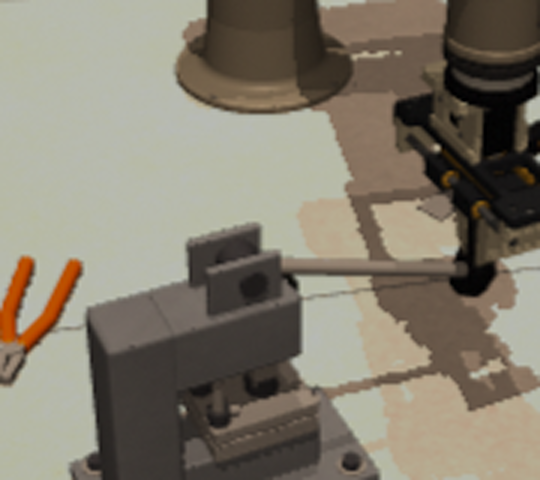

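Run:
```python
from fit import *
s=r.x
for a in (-15,-17,-19):
    k=W(s,(0,-15+225*np.cos(np.radians(a)),218+225*np.sin(np.radians(a)))); print(a,np.round(k,1),proj("scene",k).round(1))
print(bot.get_obs()["contact_force"],bot.get_obs()["moment"])
m=bot.masks_of("scene","lever_knob")
for d in m[:2]: print(d["confidence"],np.round(d["bbox"],1))
```

```text
-15 [622.8  79.6 159.8] [320.3 264.7]
-17 [623.3  77.5 152.2] [319.4 267.4]
-19 [623.9  75.2 144.7] [318.4 270. ]
[-6.58790353  7.57532325  9.91378996] [ 1.37458871  1.06529291 -0.00676066]
0.95 [280.6 268.2  94.8  17.7]
```

jog_arm(dp=[[0,0,0.003],[0,0,0.002],[0,0,0]], twist=[0,0,0])

```text
time: 5.92
tool_pos: [624.3, 75.9, 157.6]
tcp_rot: [3.138, -0.003, 1.813]
contact_force: [-12.4, 7.5, 26.1]
grip_width: 14.2
finger_force: 13.9
```

jog_arm(dp=[[0.0026,0,-0.0105],[0.0061,0,-0.0227],[0.0037,0,-0.0233],[0.0012,0,-0.0235],[-0.0012,0,-0.0235],[-0.0037,0,-0.0233],[-0.0061,0,-0.0227],[-0.0085,0,-0.0245],[0,0,-0.015],[0,0,-0.03]], twist=[0,0,0,0,0,0,0,0,0,0])

```text
time: 7.18
tool_pos: [625.7, 67.5, 371.4]
tcp_rot: [-3.14, -0.001, 1.812]
contact_force: [0.0, 0.1, 0.2]
grip_width: 14.0
finger_force: 0.0
```

Run:
```python
from h import *
bot.capture("scene"); 
for d in bot.masks_of("scene","lever_knob")[:2]: print(d["confidence"],np.round(d["bbox"],1))
p=np.radians(-45.6); 
print(go((490,323,250),134.4)); print(cam("wrist")[1])
```

```text
0.88 [280.7 237.9  95.2  64.8]
t 7.28 pos [626.9  67.7 375.3] yaw 103.82 F [ 0.9 -0.5  0.6] w 14.1 | twist -30.58 dp [0.2782 0.0809 0.1253]
[0.27817977 0.08085423 0.12527624]
[[ 0.97112636  0.2384796   0.00640864]
 [ 0.22796116 -0.93554389  0.26979869]
 [ 0.07033705 -0.2605477  -0.96289542]]
```

jog_arm(dp=[[0,0,0],[0,0,0],[0,0,0],[0.0397,0.0116,0.0179],[0.0397,0.0116,0.0179],[0.0397,0.0116,0.0179],[0.0397,0.0116,0.0179],[0.0397,0.0116,0.0179],[0.0397,0.0116,0.0179],[0.0397,0.0116,0.0179]], twist=[-10.2,-10.2,-10.2,0,0,0,0,0,0,0], jaw=0.06)

```text
time: 8.52
tool_pos: [488.4, 324.1, 244.9]
tcp_rot: [-3.141, -0.0, 2.346]
contact_force: [0.6, 0.8, -0.4]
grip_width: 60.1
finger_force: 0.0
```

jog_arm(dp=[[0,0,0],[0,0,0]], twist=[0,0])

```text
time: 8.78
tool_pos: [489.6, 322.8, 246.0]
tcp_rot: [3.142, 0.0, 2.346]
contact_force: [-0.3, 0.5, -0.3]
grip_width: 60.1
finger_force: 0.0
```

Run:
```python
from h import *
go((490,323,110),134.4)
c=cam("wrist"); im=bot.capture("wrist"); cv2.imwrite("pics/w2.png",im)
print("tail",proj("wrist",(458,355,10),c),"tip",proj("wrist",(596,215,1),c))
for d in bot.masks_of("wrist","gauge")[:3]:
    ys,xs=np.nonzero(d["pixels"]); print(d["confidence"],np.round(d["bbox"]))
    P=np.array([onplane("wrist",(x,y),10,c)[:2] for x,y in zip(xs,ys)]); m=P.mean(0); w,V=np.linalg.eigh(np.cov((P-m).T)); v=V[:,1]
    q=(P-m)@v; print(m.round(),np.degrees(np.arctan2(v[1],v[0])).round(1),"len",np.ptp(q).round(), (m+v*q.max()).round(),(m+v*q.min()).round())
```

```text
t 8.78 pos [489.6 322.8 246. ] yaw 134.44 F [-0.3  0.5 -0.3] w 60.1 | twist 0.04 dp [-1.00e-04  4.00e-04  1.36e-01]
tail [281.46572637 141.09009394] tip [281.77041988 287.1347851 ]
0.86 [ 81. 106.  37. 212.]
[267. 223.] 126.1 len 240.0 [201. 313.] [342. 119.]
0.85 [282. 212.  19. 133.]
[521. 288.] 135.5 len 172.0 [457. 351.] [579. 230.]
0.49 [293. 335.  10.   9.]
[652. 176.] -149.0 len 16.0 [646. 172.] [660. 180.]
```

View pics/w2.png

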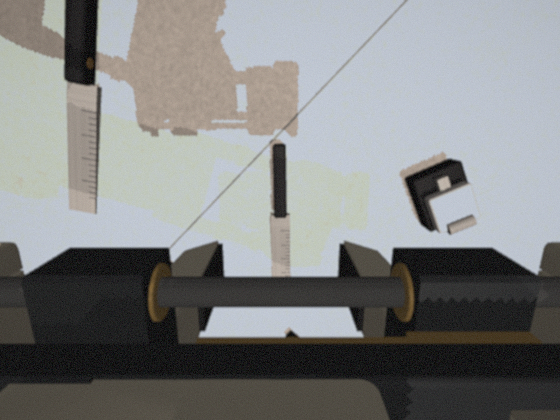

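The chosen middle blade runs straight down the picture. Its tail is at (279,143), handle front (280,214) and blade (282,275). The cleaver at (440,190) and the large blade at (80,110) are clear of it.

Run:
```python
from h import *
c=cam("wrist"); a=onplane("wrist",(279,143),18,c);b=onplane("wrist",(280.3,214),18,c);e=onplane("wrist",(281.5,275),4,c)
print(a,b,np.linalg.norm(b-a)); 
for u,v in((a,b),(a,e)): print(np.degrees(np.arctan2(*(v-u)[:2][::-1])))
# second view: top
d=max([d for d in bot.masks_of("wrist","gauge")],key=lambda d:d["confidence"]*(abs(d["bbox"][0]-281)<15))
ys,xs=np.nonzero(d["pixels"]); m=(ys<210)&(ys>150)
print(np.polyfit(ys[m],xs[m],1), xs[m].mean())
mid=(a+b)/2; print(mid); go((mid[0],mid[1],22),134.4)
```

```text
[457.92013033 351.45458745  18.        ] [518.93918381 291.12455127  18.        ] 85.8081473617859
-44.674679393498906
-44.66891488875806
[2.46062179e-02 2.74526092e+02] 278.9696569920844
[488.42965707 321.28956936  18.        ]
t 8.93 pos [490.2 322.2 246.5] yaw 134.34 F [-0.1  0.4  0.3] w 60.1 | twist -0.06 dp [ 0.0006 -0.0019  0.2245]
```

jog_arm(dp=[[0.0006,-0.0018,0.04],[0,0,0.04],[0,0,0.04],[0,0,0.04],[0,0,0.03],[0,0,0.025],[0,0,0.015],[0,0,0.008],[0,0,0.004],[0,0,0]], twist=[-1,0,0,0,0,0,0,0,0,0])

```text
time: 10.18
tool_pos: [488.1, 322.4, 4.5]
tcp_rot: [3.141, 0.0, 2.364]
contact_force: [0.3, -0.6, 0.1]
grip_width: 60.2
finger_force: 0.0
```

jog_arm(dp=[[0,0,0],[0,0,0],[0,0,0],[0,0,0],[0,0,0],[0,0,0]], twist=[0,0,0,0,0,0], jaw=0.005)

```text
time: 10.92
tool_pos: [487.7, 322.3, 4.1]
tcp_rot: [3.141, -0.0, 2.364]
contact_force: [0.5, -1.1, 1.0]
grip_width: 16.1
finger_force: 30.0
```

jog_arm(dp=[[0,0,-0.02],[0,0,-0.04],[0,0,-0.04],[0,0,-0.04],[0,0,0],[0,0,0],[0,0,0],[0,0,0],[0,0,0],[0,0,0]], twist=[0,0,0,0,-9.72,-9.72,-9.72,-9.72,-9.72,-9.72])

```text
time: 12.18
tool_pos: [487.4, 322.1, 143.7]
tcp_rot: [-3.141, -0.001, -2.896]
contact_force: [-0.2, 0.3, -1.3]
grip_width: 15.9
finger_force: 30.0
```

jog_arm(dp=[[0,0,0],[0,0,0]], twist=[0,0])

```text
time: 12.42
tool_pos: [487.6, 322.2, 143.9]
tcp_rot: [3.142, -0.0, -2.905]
contact_force: [0.6, -1.2, -1.0]
grip_width: 15.7
finger_force: 30.0
```

Run:
```python
from fit import *
X=W(r.x,(-215,0,145)); print(X); go(X,193.82); print(bot.get_obs()["moment"])
```

```text
[np.float64(462.3478927937601), np.float64(-168.22220220469706), 145]
t 12.43 pos [487.6 322.2 143.9] yaw -166.45 F [ 0.6 -1.2 -1. ] w 15.7 | twist -0.27 dp [ 0.1417 -0.4702 -0.0011]
[-0.01203582  0.0918042  -0.00455691]
```

10 rows of (0.0142, -0.047, 0), then look.

jog_arm(dp=[[0.0142,-0.047,0],[0.0142,-0.047,0],[0.0142,-0.047,0],[0.0142,-0.047,0],[0.0142,-0.047,0],[0.0142,-0.047,0],[0.0142,-0.047,0],[0.0142,-0.047,0],[0.0142,-0.047,0],[0.0142,-0.047,0]], twist=[0,0,0,0,0,0,0,0,0,0])

```text
time: 13.68
tool_pos: [461.2, -169.7, 144.2]
tcp_rot: [-3.141, 0.0, -2.905]
contact_force: [0.2, 0.6, -1.6]
grip_width: 15.6
finger_force: 30.0
```

jog_arm(dp=[[0,0,0.025],[0,0,0.015],[0,0,0],[0,0,0]], twist=[0,0,0,0])

```text
time: 14.18
tool_pos: [461.9, -168.1, 104.6]
tcp_rot: [-3.141, 0.001, -2.903]
contact_force: [-0.6, -0.4, -1.1]
grip_width: 15.9
finger_force: 30.0
```

Run:
```python
from fit import *
X=W(r.x,(-193,0,79)); go(X,193.82)
c=cam("wrist"); w=bot.capture("wrist"); s=bot.capture("scene"); t=bot.capture("top")
print("wrist cam",(-c[1].T@c[2]).round(),"edge proj", [proj("wrist",W(r.x,p),c).round() for p in((-30,-55,80),(-30,35,80),(-65,35,75))])
o=np.zeros((600,800,3),np.uint8)
o[:420,:420]=w[:,70:490]
o[:380,420:800]=cv2.resize(s[255:350,205:300],(380,380),interpolation=cv2.INTER_CUBIC)
o[425:600,:400]=cv2.resize(t[140:182,270:366],(400,175),interpolation=cv2.INTER_CUBIC)
cv2.imwrite("pics/c3.png",o)
```

```text
t 14.18 pos [ 461.9 -168.1  104.6] yaw -166.3 F [-0.6 -0.4 -1.1] w 15.9 | twist -0.12 dp [-0.0225 -0.0002  0.0256]
wrist cam [ 392. -185.  262.] edge proj [array([208., 477.]), array([329., 477.]), array([329., 434.])]
```

View pics/c3.png

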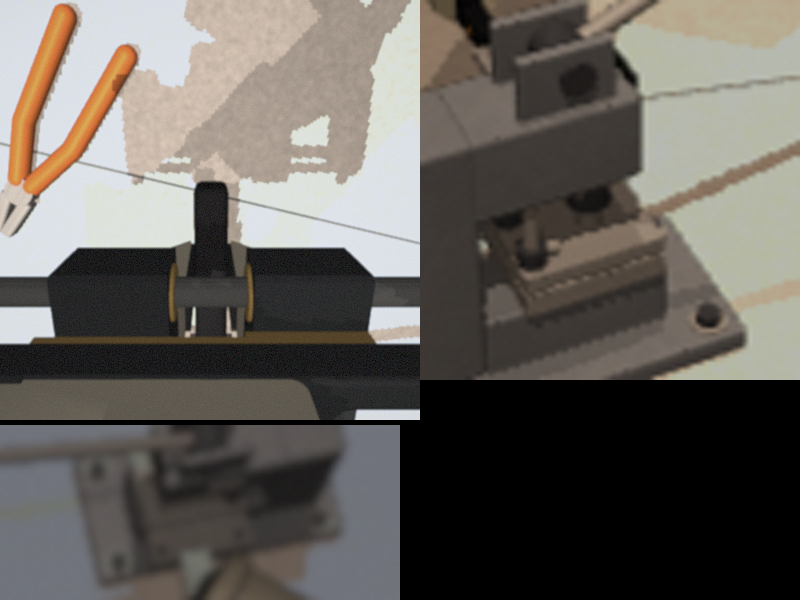

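Run:
```python
from fit import *
c=cam("wrist"); o=bot.get_obs(); P=o["tool_pos"]; s=r.x
for row in (181,183):
    q=onplane("wrist",(281,row),P[2]-4.1+18,c); u=np.array([np.cos(s[2]),np.sin(s[2])]); print("tail-TCP along press x",(q-P)[:2]@u,"across",(q-P)[:2]@[-u[1],u[0]])
```

```text
tail-TCP along press x -45.223821363720454 across -0.15362372239646638
tail-TCP along press x -44.320417165223745 across -0.15497415314840607
```

jog_arm(dp=[[-0.009,0,0],[-0.009,0,0],[0,0,0.01],[0,0,0.008],[0,0,0.003],[0,0,0],[0,0,0]], twist=[-0.12,0,0,0,0,0,0])

```text
time: 15.2
tool_pos: [479.0, -163.9, 83.2]
tcp_rot: [-3.141, 0.0, -2.9]
contact_force: [-0.4, 0.1, -0.5]
grip_width: 16.0
finger_force: 30.0
```

jog_arm(dp=[[0,0,0.0015],[0,0,0.001],[0,0,0],[0,0,0]], twist=[0,0,0,0])

```text
time: 15.7
tool_pos: [478.9, -163.8, 80.5]
tcp_rot: [3.142, 0.0, -2.9]
contact_force: [0.1, -0.1, -0.4]
grip_width: 15.9
finger_force: 30.0
```

jog_arm(dp=[[0,0,0.001],[0,0,0],[0,0,0]], twist=[0,0,0])

```text
time: 16.08
tool_pos: [478.9, -163.7, 79.5]
tcp_rot: [3.142, 0.0, -2.9]
contact_force: [-0.4, 0.6, -0.7]
grip_width: 15.8
finger_force: 30.0
```

jog_arm(dp=[[0,0,0.001],[0,0,0],[0,0,0]], twist=[0,0,0])

```text
time: 16.45
tool_pos: [479.0, -163.8, 78.6]
tcp_rot: [-3.142, 0.0, -2.9]
contact_force: [-0.5, 0.1, 0.0]
grip_width: 15.9
finger_force: 30.0
```

Run:
```python
from fit import *
s=r.x;o=bot.get_obs();P=o["tool_pos"][:2]-s[:2];u=np.array([np.cos(s[2]),np.sin(s[2])]);print("TCP press",P@u,P@[-u[1],u[0]],o["tool_pos"][2],o["contact_force"],o["moment"])
s=bot.capture("scene");t=bot.capture("top");o=np.zeros((380,800,3),np.uint8)
o[:,:380]=cv2.resize(s[255:350,205:300],(380,380),interpolation=cv2.INTER_CUBIC)
o[:380,400:]=cv2.resize(t[140:197,288:348],(400,380),interpolation=cv2.INTER_CUBIC)
cv2.imwrite("pics/c4.png",np.clip(o*1.6,0,255).astype(np.uint8))
```

```text
TCP press -197.79525485628685 0.3479133243174416 78.59554395466654 [-0.50469074  0.08444489  0.01354599] [ 0.05423867 -0.0400678  -0.01288493]
```

View pics/c4.png

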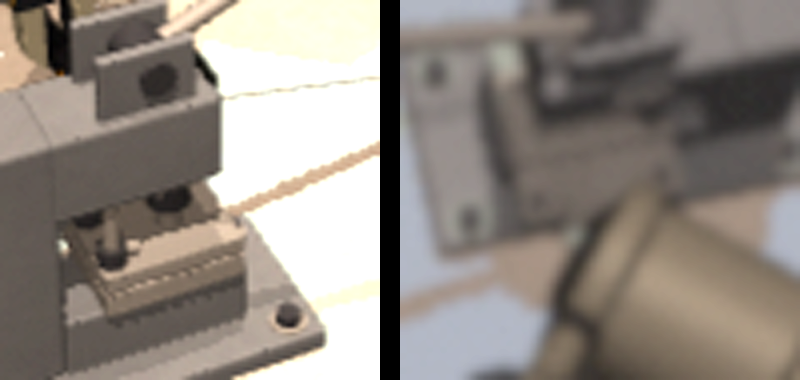

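jog_arm(dp=[[0,0,0.0005],[0,0,0],[0,0,0]], twist=[0,0,0])

```text
time: 16.92
tool_pos: [478.9, -163.8, 78.1]
tcp_rot: [-3.142, 0.0, -2.9]
contact_force: [-2.0, -0.0, 0.5]
grip_width: 16.0
finger_force: 30.0
```

jog_arm(dp=[[0,0,0.0005],[0,0,0],[0,0,0]], twist=[0,0,0])

```text
time: 17.3
tool_pos: [478.9, -163.8, 77.6]
tcp_rot: [-3.142, 0.0, -2.9]
contact_force: [-1.0, -0.4, 1.3]
grip_width: 15.9
finger_force: 30.0
```

jog_arm(dp=[[0,0,-0.0005],[-0.003,0,0],[-0.003,0,0],[-0.003,0,0],[-0.003,0,0],[-0.003,0,0],[-0.003,0,0],[0,0,0]], twist=[0,0,0,0,0,0,0,0])

```text
time: 18.3
tool_pos: [496.9, -159.4, 78.1]
tcp_rot: [-3.141, 0.001, -2.9]
contact_force: [0.4, 0.2, 1.1]
grip_width: 15.7
finger_force: 30.0
```

jog_arm(dp=[[-0.003,0,0],[-0.003,0,0],[-0.003,0,0],[-0.003,0,0],[0,0,0]], twist=[0,0,0,0,0])

```text
time: 18.92
tool_pos: [508.6, -156.5, 78.1]
tcp_rot: [-3.141, 0.001, -2.9]
contact_force: [0.0, -0.7, 1.7]
grip_width: 15.6
finger_force: 30.0
```

jog_arm(dp=[[-0.002,0,0],[-0.002,0,0],[-0.002,0,0],[0,0,0]], twist=[0,0,0,0])

```text
time: 19.42
tool_pos: [514.1, -155.1, 78.0]
tcp_rot: [-3.142, 0.0, -2.9]
contact_force: [-0.9, -0.4, 1.8]
grip_width: 15.6
finger_force: 30.0
```

jog_arm(dp=[[-0.0015,0,0],[-0.0015,0,0],[-0.001,0,0],[0,0,0]], twist=[0,0,0,0])

```text
time: 19.92
tool_pos: [516.3, -154.3, 77.8]
tcp_rot: [3.141, -0.003, -2.899]
contact_force: [-7.9, -2.4, 5.2]
grip_width: 15.6
finger_force: 30.0
```

jog_arm(dp=[[-0.0015,0,0],[-0.0015,0,0],[-0.001,0,0],[0,0,0]], twist=[0,0,0,0])

```text
time: 20.42
tool_pos: [516.5, -154.0, 77.2]
tcp_rot: [3.139, -0.011, -2.899]
contact_force: [-20.4, -8.2, 10.0]
grip_width: 15.5
finger_force: 30.0
```

The blade jammed at about 25 mm depth with 22 N axial, which is too firm. I'll ease back until it is free and re-enter gently.

jog_arm(dp=[[0.002,0,0],[0.002,0,0],[0,0,0]], twist=[0,0,0])

```text
time: 20.8
tool_pos: [516.5, -154.2, 77.6]
tcp_rot: [3.141, -0.003, -2.9]
contact_force: [-6.2, -1.8, 2.5]
grip_width: 16.0
finger_force: 30.0
```

jog_arm(dp=[[0.001,0,0],[0.001,0,0],[0,0,0]], twist=[0,0,0])

```text
time: 21.18
tool_pos: [516.5, -154.4, 77.9]
tcp_rot: [-3.142, 0.001, -2.9]
contact_force: [2.0, 1.2, -2.2]
grip_width: 15.7
finger_force: 30.0
```

jog_arm(dp=[[0.001,0,0],[0.001,0,0],[0,0,0]], twist=[0,0,0])

```text
time: 21.55
tool_pos: [513.4, -155.1, 77.9]
tcp_rot: [3.141, -0.001, -2.9]
contact_force: [-0.5, -0.1, -1.6]
grip_width: 16.1
finger_force: 30.0
```

jog_arm(dp=[[-0.001,0,0.0003],[-0.001,0,0],[0,0,0],[0,0,0]], twist=[0,0,0,0])

```text
time: 22.05
tool_pos: [514.6, -154.7, 77.6]
tcp_rot: [3.141, -0.002, -2.9]
contact_force: [-5.0, -1.5, 1.1]
grip_width: 15.3
finger_force: 30.0
```

jog_arm(dp=[[-0.001,0,0],[0,0,0],[0,0,0]], twist=[0,0,0])

```text
time: 22.42
tool_pos: [514.9, -154.6, 77.5]
tcp_rot: [3.14, -0.004, -2.9]
contact_force: [-7.2, -2.0, 0.9]
grip_width: 16.0
finger_force: 30.0
```

jog_arm(dp=[[-0.0007,0,0],[0,0,0],[0,0,0]], twist=[0,0,0])

```text
time: 22.8
tool_pos: [515.0, -154.5, 77.5]
tcp_rot: [3.14, -0.005, -2.9]
contact_force: [-9.8, -2.6, 3.1]
grip_width: 15.7
finger_force: 30.0
```

jog_arm(dp=[[0.0015,0,0],[0.0015,0,0],[0.001,0,0],[0,0,0],[0,0,0]], twist=[0,0,0,0,0])

```text
time: 23.42
tool_pos: [513.8, -155.2, 77.7]
tcp_rot: [-3.141, 0.0, -2.9]
contact_force: [1.6, -0.0, -1.4]
grip_width: 15.9
finger_force: 30.0
```

jog_arm(dp=[[-0.001,0,0],[-0.001,0,0],[0,0,0],[0,0,0]], twist=[0,0,0,0])

```text
time: 23.92
tool_pos: [514.6, -154.7, 77.6]
tcp_rot: [3.141, -0.002, -2.9]
contact_force: [-4.4, -2.0, 0.3]
grip_width: 16.0
finger_force: 30.0
```

jog_arm(dp=[[0.002,0,0],[0.002,0,0],[0.001,0,0],[0,0,0],[0,0,0]], twist=[0,0,0,0,0])

```text
time: 24.55
tool_pos: [510.7, -155.9, 77.7]
tcp_rot: [3.142, 0.0, -2.9]
contact_force: [0.1, -0.2, -0.9]
grip_width: 15.9
finger_force: 30.0
```

jog_arm(dp=[[-0.001,0,0],[-0.001,0,0],[-0.001,0,0],[0,0,0],[0,0,0]], twist=[0,0,0,0,0])

```text
time: 25.18
tool_pos: [513.6, -155.2, 77.7]
tcp_rot: [3.142, 0.0, -2.9]
contact_force: [-0.5, 0.1, -1.1]
grip_width: 15.7
finger_force: 30.0
```

jog_arm(dp=[[-0.001,0,0],[0,0,0],[0,0,0]], twist=[0,0,0])

```text
time: 25.55
tool_pos: [514.3, -154.9, 77.7]
tcp_rot: [3.141, -0.0, -2.9]
contact_force: [-2.3, -0.9, -1.0]
grip_width: 16.1
finger_force: 30.0
```

jog_arm(dp=[[-0.0008,0,0],[0,0,0],[0,0,0]], twist=[0,0,0])

```text
time: 25.92
tool_pos: [514.8, -154.8, 77.6]
tcp_rot: [3.141, -0.001, -2.9]
contact_force: [-5.7, -1.2, 0.4]
grip_width: 15.9
finger_force: 30.0
```

Run:
```python
from fit import *
F=[];P=[]
for i in range(6):
    bot.capture("scene"); o=bot.get_obs(); F.append(o["contact_force"]); P.append(o["tool_pos"])
s=r.x;u=np.array([np.cos(s[2]),np.sin(s[2])]);P=np.array(P);q=P.mean(0)[:2]-s[:2]
print("F",np.mean(F,0),"tip past edge",q@u+155+30,"y",q@[-u[1],u[0]],P[:,2],"moment",o["moment"],o["tcp_rot"])
for l in("lever_knob","stripper"):
    print(l,[(round(d["confidence"],2),np.round(d["bbox"],1)) for d in bot.find_in("scene",l)][:2])
im=bot.capture("scene"); cv2.imwrite("pics/c5.png",cv2.resize(np.clip(im[250:350,180:300]*1.5,0,255).astype(np.uint8),(720,600),interpolation=cv2.INTER_CUBIC))
```

```text
F [-4.9401252  -1.30030919 -0.04041002] tip past edge 24.146205137934373 y 0.5335604169835809 [77.59920685 77.61341733 77.60924787 77.61721697 77.61539955 77.58657595] moment [-0.19728527  1.00566091  0.02222546] [ 3.14111514e+00 -1.00638251e-03 -2.89962565e+00]
lever_knob [(0.71, array([282.3, 238.6,  96. ,  63.1])), (0.45, array([172.6, 287.8,  30.4,  42.6]))]
stripper [(0.83, array([245.8, 312.1,  44.9,  28.3]))]
```

View pics/c5.png

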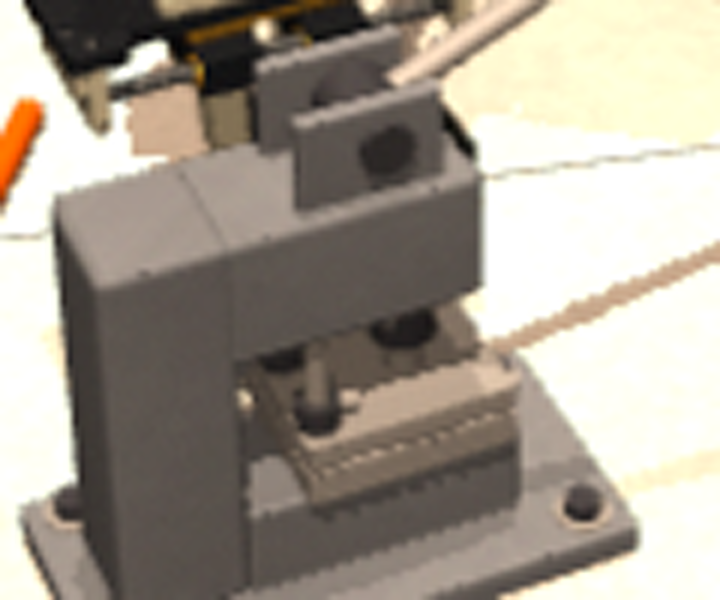

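The blade is wedged about 24 mm deep. It stuck on pull-out, which confirms both plates hold it. The push is about 5 N, the lever is up and the stripper has not moved, so I'm handing in.

```bash
python3 -c "
from plant import bot
print(bot.close_job())"
```

```text
the job is handed in; nothing more can be done
None
```

I pulled the lever to its stop and let it come back up, then slid the middle-sized blade about 24 mm under the stripper, where it is still held snugly with a push of about 5 N; the job is handed in, but no verdict came back, and an earlier push reached about 22 N before I backed off and re-entered gently, with no sign that the stripper moved.

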